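# Dock the tray of wheel weights

## Robot

A 6-joint arm with a two-finger parallel gripper is mounted at the origin on the work surface. World frame = base frame: x ahead of the robot, y to its left, z up, the work surface at z = 0. Lengths are in m, angles in rad, forces in N, time in s.
With the tool pointing down it reaches from about 0.3 to 0.75 m from the base axis. Payload 8.5 kg.
Tool frame: the origin (TCP) lies at the very end of the fingers, on their centre line; the grasp point (between the pads) lies 19 mm behind it; z points along the fingers, y is the line along which they close (so a half turn about z gives the same grasp; the last joint's range is limited). The gripper opens to 88 mm and grips with 3 to 60 N. Pads are 18 mm wide; open, the fingers measure 123 mm over their backs; the gripper's body (75 mm by 187 mm) begins 45 mm behind the grasp point.
Start: joints at [-1.519, 0.381, 1.297, -0, 1.464, -0.215], TCP at [0.145, -0.531, 0.239] pointing down, gripper open.
Joint ranges: [-3.11, 3.11], [-0.89, 2.33], [0.22, 2.48], [-1.42, 4.56], [0.17, 2.85], [-2.88, 2.88]. Speed limits (rad/s): [2.39, 2.39, 3.14, 3.14, 3.14, 3.14].

## Interface

Orientations are given as a unit quaternion [x, y, z, w].
In Python, from station import * gives the robot as it stands.
- The arm moves only by the shell command python3 -m handwheel 'ROWS' [FORCE]. ROWS is JSON, a list of rows, each an object of numbers: "x", "y", "z": the shift along the tool's x, y, z in m; "wx", "wy", "wz": the turn, a rotation vector about the tool's x, y, z in degrees; "grip": the finger opening in m, from 0 to 0.0881. In form: [{"x": .., "y": .., "z": .., "wx": .., "wy": .., "wz": .., "grip": ..}, ...]. A call has 1 to 12 rows; each row shifts and turns the commanded pose from where the row before left it, along the tool's axes as they then stand; what a row does not reach is not made up. A row lasts 1/8 s, in which the tool goes at most 62.5 mm and 10.7 degrees, less where a joint would pass 70% of its speed; a pose out of reach is approached as far as the arm can. A call with a gripper value outside its range is refused whole. The fingers move at their own pace and stop on an object; FORCE is the grip in N (left out, the last holds). Time passes only in rows, so rows that do not move let the fingers close. It gives the time, the measured TCP pose, the force, the opening and the grip force at its end, in the units of the state.
- state(): the state, without advancing time (a new reading comes with each control period).
- camera(name): name is "side" or "top" or "wrist"; returns the picture (400x640x3 uint8, blue, green, red); there is no depth.
- camera_params(name): a dict with "fx", "fy", "cx", "cy" (pixels), "k1" (the pictures are not rectified: a ray, as slopes to the right and down, at radius r is drawn at 1 + k1 r^2 times it, then the intrinsics apply), "extrinsics" (4x4, takes a point from camera to world coordinates); the wrist camera has in their place "mount" (4x4, takes a point from camera to tool coordinates, whose origin is the TCP and whose axes are the flange's). Camera axes: x right, y up, looking along -z (the intrinsics and any distortion apply to the point x, -y, -z); pixel columns grow to the right and rows downward; lengths in m; the calibration is good to about 2 mm. A picture is of the moment at which its call begins: read the wrist's pose just before it. camera_params takes no time and is no camera call.
- finish_job(): hands the job in; it is judged then, once.
Trained networks look in the newest picture that a camera, given by its name, has taken for a name from the list of things; names that differ only in an ending like _2 or _b are one class to them, and where a whole thing is asked for, a point or a joint stands for the part that bears it (a point fixed in the world has none). Each returns a list of dicts, best first, with "p" (0 to 1); they miss things now and then, are a little off and sometimes report something else, mostly with a low value. They report only what shows in the picture. A call takes as long as a camera call. They do not tell look-alikes from the thing itself.
- search_frame(query, camera): "location" ([x, y, z] in m, in the coordinates of the camera as it stood for that picture, good to about 4 mm: the middle of the surface that is visible of it).
The state is a dict: "clock": time; "q": joint angles; "qd": joint speeds; "joint_efforts": joint torques, N m; "position": TCP position; "orientation": TCP orientation; "contact_force": force on the tool from outside, world axes, zero at the start; "moment": the same for the moment, N m; "finger_gap": finger opening in m; "gripper_force": force on a finger pad.
Only numpy, scipy, OpenCV 4.12 (cv2) and the standard library are available. Lean on these libraries where they do the work, as an engineer would, in place of code of your own. Each camera call takes 0.05 s, during which the arm holds its last target. There are 200 camera calls.

## Task

Slide the tray of wheel weights (orange grip) into the green tray dock, its side flanges under the dock's rails, until it is fully home against the back stop, and let go of it. Keep all four weights in the tray, and leave the other tray and the rest of the things on the worktop where they are.

Things in the scene. Friction and masses are not known exactly. Their poses are not given: they have to be found in the camera images.
- weights_tray: The tray to dock: aluminium tray, floor 150 x 108 mm, walls 28 mm high. A 4 mm thick flange at 24 to 28 mm height along each long side makes it 132 mm wide (y). Orange grip bar along x above its middle: 90 x 14 mm, 58 to 82 mm up. Origin: centre of underside; x along the length, z up. Both ends alike: either goes in first. About 0.55 kg loaded.
- weights_tray_handle (a point): centre of the orange grip bar, 70 mm above the tray's underside; axes as the tray's
- tray_dock: Green steel tray dock fixed on the worktop, open on top between its rails. Origin: on the worktop under the centre of a fully home tray; x points the way the tray slides in, z up. Floor 8 mm thick, from x = -125 mm (open apron) to the back stop at x = +75 mm. A home tray's flanges end level with the front ends of the straight side walls (x = -75 mm).
- dock_mouth (a point): middle of the dock's mouth at floor height (dock x = -75 mm, z = 8 mm), axes as the dock's. From here inward: side walls, inner faces at y = +-70 mm, with rails (lips) overhanging to y = +-59 mm, underside 42 and top 46 mm above the worktop. Outward on the apron the walls flare to y = +-88 mm and the lips' ends turn up, out to x = -86 mm.
- dock_stop (a point): middle of the back stop's face at floor height (dock x = +75 mm, z = 8 mm): the leading end of a fully home tray touches it; the stop rises to 46 mm above the worktop
- tube_tray: The other tray, to be left alone: aluminium tray, floor 150 x 108 mm, walls 28 mm high. A 4 mm thick flange at 24 to 28 mm height along each long side makes it 132 mm wide (y). Black grip bar along x above its middle: 90 x 14 mm, 58 to 82 mm up. Origin: centre of underside; x along the length, z up. It holds two chrome valve extension tubes.
- weight1: loose zinc wheel weight lying in the tray with the orange grip, 42 x 16 x 12 mm, 50 g; origin at the centre of its underside
- weight2: loose zinc wheel weight lying in the tray with the orange grip, 42 x 16 x 12 mm, 50 g; origin at the centre of its underside
- weight3: loose zinc wheel weight lying in the tray with the orange grip, 42 x 16 x 12 mm, 50 g; origin at the centre of its underside
- weight4: loose zinc wheel weight lying in the tray with the orange grip, 42 x 16 x 12 mm, 50 g; origin at the centre of its underside
- pliers: blue-handled weight pliers lying flat, about 210 x 75 x 18 mm, origin at the pivot; bystander
- wrench: steel wrench lying flat, under 200 mm long; bystander
There are look-alikes about, which are no part of the job. Leave any blue or turquoise look-alike of the weights_tray alone.

How it is judged:
By the outcome, as a careful person would: the job done as asked, in the order asked, and still so for the second after the job is handed in, with the robot touching nothing.
It also fails if it takes over 56 s, if anything falls off the work surface, if the arm or the gripper's body presses on something with over 40 N, if the wrist force passes 120 N, or if a joint passes its speed limit or range.

## Working session

There is one attempt and no reset: what is moved stays moved. The work goes in short steps, Python scripts to look and compute and a shell command to move; the robot and the scene stay as the last step left them, time stands still between calls to the robot, and variables do not carry over. Pictures are saved under pics/ and viewed, at most 10 in all, crops included, and the job is handed in when it is done.

```bash
ls; mkdir -p pics; python3 - <<'E'
from station import *
import cv2,json
for n in("top","side"):
    cv2.imwrite(f"pics/{n}0.png",camera(n))
for n in("top","side","wrist"):
    print(n,camera_params(n))
print(state())
E
```

```text
pics
top {'fx': 398.22253385843374, 'fy': 398.22253385843374, 'cx': 317.35882567506536, 'cy': 198.40459413419228, 'k1': -0.004163956487064181, 'extrinsics': array([[ 0.02132477,  0.98300927, -0.18231302,  0.32061547],
       [-0.99975499,  0.01988464, -0.00972375, -0.07836465],
       [-0.00593331,  0.18247571,  0.98319246,  1.10434316],
       [ 0.        ,  0.        ,  0.        ,  1.        ]])}
side {'fx': 458.0370607605052, 'fy': 458.0370607605052, 'cx': 321.8695995998767, 'cy': 193.70675674743512, 'k1': -0.028803625398945293, 'extrinsics': array([[ 0.99848419,  0.02002278, -0.05126802,  0.41589902],
       [-0.05331215,  0.58335679, -0.81046448, -1.07240464],
       [ 0.0136798 ,  0.81196918,  0.58353999,  0.82018036],
       [ 0.        ,  0.        ,  0.        ,  1.        ]])}
wrist {'fx': 285.27474757894254, 'fy': 285.27474757894254, 'cx': 316.88100531680243, 'cy': 196.8843811402794, 'k1': -0.02991478205739047, 'mount': array([[ 1.72782296e-04,  9.61784141e-01,  2.73808759e-01,
         7.11518235e-02],
       [ 9.99999913e-01, -6.22334495e-05, -4.12430694e-04,
        -4
[... 192 characters left out ...]
ock': 0.1, 'q': array([-1.51930166e+00,  3.81098543e-01,  1.29810455e+00,  2.64294233e-06,
        1.46360905e+00, -2.15310740e-01]), 'qd': array([ 0.00190577, -0.00107257, -0.00116866, -0.00230061,  0.00055724,
        0.00032648]), 'joint_efforts': array([ 4.98452224e-03, -4.38647497e+01, -2.24911487e+01,  7.15903728e-02,
        3.41659365e-02, -6.67005156e-05]), 'position': array([ 0.14498845, -0.53030102,  0.23824279]), 'orientation': array([ 9.91114882e-01,  1.33007210e-01,  5.11963533e-05, -6.07590436e-04]), 'contact_force': array([ 0.05706999,  0.24128957, -0.78569813]), 'moment': array([-0.07989363,  0.00319045, -0.01607467]), 'gripper_force': 0.0, 'finger_gap': 0.08856493498538281}
```

View pics/top0.png

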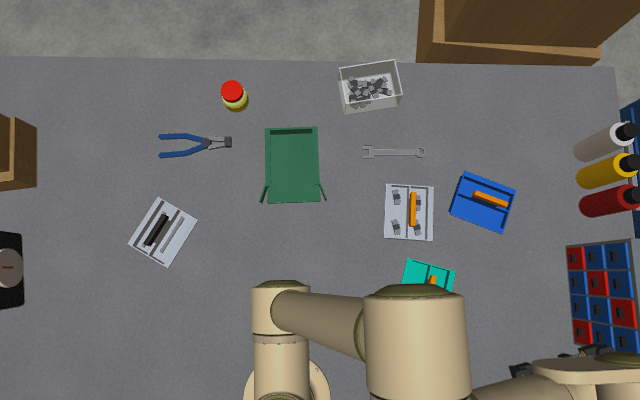

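View pics/side0.png

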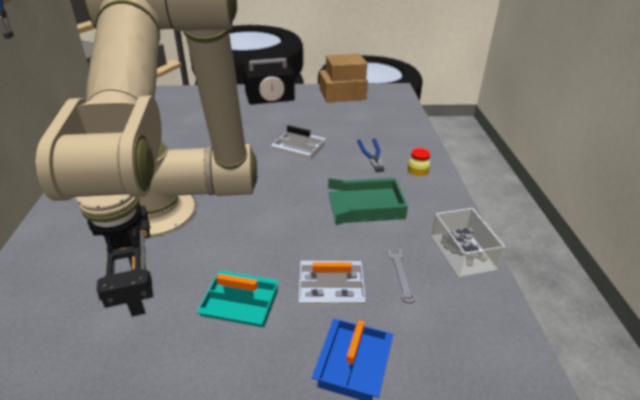

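The top view shows three trays with orange grips: aluminium (409,212) holding four weights, blue (483,203) and turquoise (428,275). The aluminium one fits the description; the coloured ones are look-alikes. The dock is at (292,165) with its back stop on top (+x) and its mouth facing the robot. I'll confirm in one enlarged crop.

```bash
cat > h.py <<'E'
import numpy as np,cv2
from station import *
def ray(n,px,T=None):
    p=camera_params(n); K=np.array([[p['fx'],0,p['cx']],[0,p['fy'],p['cy']],[0,0,1]])
    u=cv2.undistortPoints(np.array([[px]],float),K,np.array([p['k1'],0,0,0,0]))[0,0]
    T=p['extrinsics'] if T is None else T
    return T[:3,3],T[:3,:3]@np.array([u[0],-u[1],-1])
def w(n,px,z,T=None):
    o,d=ray(n,px,T); return o+d*(z-o[2])/d[2]
def wristT(s):
    from scipy.spatial.transform import Rotation as R
    T=np.eye(4);T[:3,:3]=R.from_quat(s['orientation']).as_matrix();T[:3,3]=s['position']
    return T@camera_params('wrist')['mount']
E
python3 - <<'E'
from h import *
im=cv2.imread('pics/top0.png')
c=cv2.resize(im[110:260,250:450],None,fx=4,fy=4,interpolation=cv2.INTER_CUBIC)
cv2.imwrite('pics/crop1.png',c)
hsv=cv2.cvtColor(im,cv2.COLOR_BGR2HSV)
m=cv2.inRange(hsv,(5,150,120),(20,255,255)); m[:,:395]=0;m[:,425:]=0;m[:180]=0;m[240:]=0
ys,xs=np.nonzero(m); r=cv2.minAreaRect(np.c_[xs,ys].astype(np.float32)); print(r)
camera('top')
E=camera_params('top')['extrinsics']
for q in('weights_tray','weights_tray_handle','tray_dock'):
    for d in search_frame(q,'top')[:4]: print(q,d['p'],(E@np.r_[d['location'],1])[:3].round(4))
E
```

```text
((412.5, 208.5), (33.0, 5.0), 90.0)
weights_tray 0.9 [ 0.49   -0.3116  0.0162]
weights_tray 0.77 [ 0.3202 -0.3616  0.0086]
weights_tray 0.66 [ 0.5164 -0.5206  0.0083]
weights_tray_handle 0.82 [ 0.3173 -0.3622  0.0037]
weights_tray_handle 0.63 [ 0.4866 -0.3147  0.0153]
weights_tray_handle 0.5 [0.6137 0.0043 0.0117]
tray_dock 0.69 [0.6163 0.0036 0.0102]
```

View pics/crop1.png

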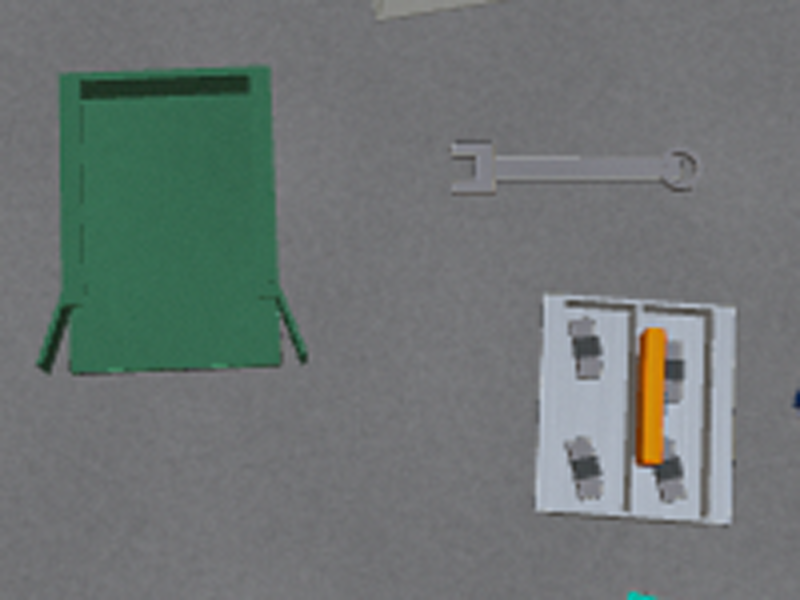

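The crop confirms it: an aluminium tray, four weights inside, orange bar at crop (651,397); the dock's stop is at the top and its apron edge at crop y≈370. Now the poses.

```bash
python3 - <<'E'
from h import *
f=lambda x,y,z:w('top',(250+(x+.5)/4-.5,110+(y+.5)/4-.5),z)
P=lambda l,v:print(l,v.round(4))
for l,pts,z in [('tray',[(544,295),(737,307),(732,525),(537,511)],.028),('bar top ends',[(653,328),(650,466)],.082),('apron',[(70,374),(281,367)],.008),
 ('wall outer back',[(61,74),(269,67)],.046),('lip inner L',[(81,100),(82,290)],.046),('stop top',[(81,80),(249,76)],.046),('stop bottom',[(81,99),(249,95)],.008),('lips front',[(68,302),(278,297)],.046),('flare tips',[(44,372),(304,362)],.046)]:
    for p in pts: P(l,f(*p,z))
    if l=='tray': c=np.mean([f(*p,z) for p in pts],0);P('c',c)
E
```

```text
tray [ 0.5663 -0.2556  0.028 ]
tray [ 0.5605 -0.3886  0.028 ]
tray [ 0.4102 -0.3805  0.028 ]
tray [ 0.4169 -0.2494  0.028 ]
c [ 0.4885 -0.3185  0.028 ]
bar top ends [ 0.5333 -0.3177  0.082 ]
bar top ends [ 0.4425 -0.3138  0.082 ]
apron [0.5076 0.0726 0.008 ]
apron [ 0.5156 -0.0747  0.008 ]
wall outer back [0.7138 0.0832 0.046 ]
wall outer back [ 0.7217 -0.0622  0.046 ]
lip inner L [0.695  0.0683 0.046 ]
lip inner L [0.5594 0.0618 0.046 ]
stop top [0.7097 0.069  0.046 ]
stop top [ 0.7148 -0.0483  0.046 ]
stop bottom [0.7092 0.0736 0.008 ]
stop bottom [ 0.7146 -0.0476  0.008 ]
lips front [0.5508 0.071  0.046 ]
lips front [ 0.5572 -0.0718  0.046 ]
flare tips [0.5022 0.085  0.046 ]
flare tips [ 0.5126 -0.0903  0.046 ]
```

```bash
python3 -m handwheel '[{"wz":8.9},{"wz":8.9},{"x":0.033,"y":-0.023,"z":0.004},{"x":0.033,"y":-0.023,"z":0.004},{"x":0.033,"y":-0.023,"z":0.004},{"x":0.033,"y":-0.023,"z":0.004},{"x":0.033,"y":-0.023,"z":0.004},{"x":0.033,"y":-0.023,"z":0.004},{"x":0.033,"y":-0.023,"z":0.004},{"x":0.033,"y":-0.023,"z":0.004},{"x":0.033,"y":-0.023,"z":0.004},{"x":0.033,"y":-0.023,"z":0.004}]' 30
python3 -m handwheel '[{},{}]'
python3 - <<'E'
from h import *
s=state(); im=camera('wrist'); cv2.imwrite('pics/wr1.png',im)
print(s['position'],s['orientation'])
T=wristT(s)
hsv=cv2.cvtColor(im,cv2.COLOR_BGR2HSV)
m=cv2.inRange(hsv,(5,150,120),(20,255,255))
n,l,st,c=cv2.connectedComponentsWithStats(m)
for i in range(1,n):
    if st[i,4]>300:
        ys,xs=np.nonzero(l==i); r=cv2.minAreaRect(np.c_[xs,ys].astype(np.float32)); print(st[i],c[i],r); print([w('wrist',p,.082,T).round(4) for p in cv2.boxPoints(r)])
for q in('weights_tray','weights_tray_handle'):
    for d in search_frame(q,'wrist')[:3]: print(q,d['p'],(T@np.r_[d['location'],1])[:3].round(4))
E
```

```text
[ 0.14499691 -0.53044767  0.23856368] [ 9.91116262e-01  1.32998134e-01  1.43759153e-05 -2.24704048e-04]
[154   0  33  52 771] [168.77302205  23.94552529] ((168.7413787841797, 23.39655113220215), (14.669931411743164, 56.26568603515625), 21.801406860351562)
[array([ 0.2346, -0.3387,  0.082 ]), array([ 0.2845, -0.352 ,  0.082 ]), array([ 0.2832, -0.3652,  0.082 ]), array([ 0.2331, -0.3525,  0.082 ])]
weights_tray 0.83 [ 0.2553 -0.3638  0.02  ]
weights_tray_handle 0.82 [ 0.257  -0.357   0.0235]invalid input
invalid input
```

View pics/wr1.png

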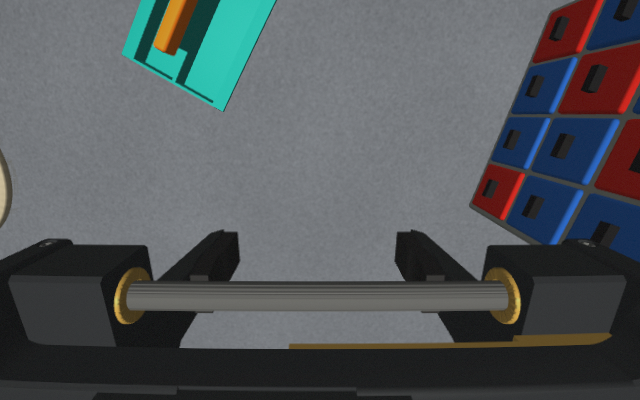

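The wrist view shows only the turquoise look-alike (190,50) and the fingers along the bottom; the rows were refused, so probably every key is needed.

```bash
python3 -m handwheel '[{"x":0,"y":0,"z":0,"wx":0,"wy":0,"wz":8.9,"grip":0.088},{"x":0,"y":0,"z":0,"wx":0,"wy":0,"wz":8.9,"grip":0.088}]' 30
```

```text
clock: 0.7
position: [0.145, -0.5305, 0.2388]
orientation: [1.0, -0.024, 0.0, -0.0]
contact_force: [0.4, 0.7, -0.5]
finger_gap: 0.0879
gripper_force: 0.0
```

```bash
python3 -m handwheel '[{"x":0.031,"y":-0.028,"z":0.005,"wx":0,"wy":0,"wz":0,"grip":0.088},{"x":0.031,"y":-0.028,"z":0.005,"wx":0,"wy":0,"wz":0,"grip":0.088},{"x":0.031,"y":-0.028,"z":0.005,"wx":0,"wy":0,"wz":0,"grip":0.088},{"x":0.031,"y":-0.028,"z":0.005,"wx":0,"wy":0,"wz":0,"grip":0.088},{"x":0.031,"y":-0.028,"z":0.005,"wx":0,"wy":0,"wz":0,"grip":0.088},{"x":0.031,"y":-0.028,"z":0.005,"wx":0,"wy":0,"wz":0,"grip":0.088},{"x":0.031,"y":-0.028,"z":0.005,"wx":0,"wy":0,"wz":0,"grip":0.088},{"x":0.031,"y":-0.028,"z":0.005,"wx":0,"wy":0,"wz":0,"grip":0.088},{"x":0,"y":0,"z":0,"wx":0,"wy":0,"wz":0,"grip":0.088},{"x":0,"y":0,"z":0,"wx":0,"wy":0,"wz":0,"grip":0.088}]' 30
cat > look.py <<'E'
from h import *
import sys
s=state(); im=camera('wrist'); cv2.imwrite('pics/%s.png'%sys.argv[1],im)
print(s['position'],s['orientation'])
T=wristT(s); np.save('T.npy',T)
m=cv2.inRange(cv2.cvtColor(im,cv2.COLOR_BGR2HSV),(5,150,120),(20,255,255))
n,l,st,c=cv2.connectedComponentsWithStats(m)
for i in range(1,n):
    if st[i,4]>300:
        ys,xs=np.nonzero(l==i); r=cv2.minAreaRect(np.c_[xs,ys].astype(np.float32)); print(st[i]); print([w('wrist',p,.082,T).round(4)[:2] for p in cv2.boxPoints(r)])
E
python3 look.py wr2
```

```text
clock: 1.95
position: [0.4023, -0.318, 0.1989]
orientation: [1.0, -0.022, -0.0, 0.0]
contact_force: [-0.7, -0.4, -0.3]
finger_gap: 0.0881
gripper_force: 0.0
[ 0.4023072  -0.31799707  0.19885062] [ 9.99760962e-01 -2.18628621e-02 -4.24135696e-05  1.81732979e-04]
[ 499   23   94   51 1672]
[array([ 0.5321, -0.4729]), array([ 0.5443, -0.4773]), array([ 0.513 , -0.5628]), array([ 0.4998, -0.559 ])]
[ 305   40   16  107 1573]
[array([ 0.5348, -0.3134]), array([ 0.5343, -0.3258]), array([ 0.4467, -0.3223]), array([ 0.4473, -0.3086])]
```

View pics/wr2.png

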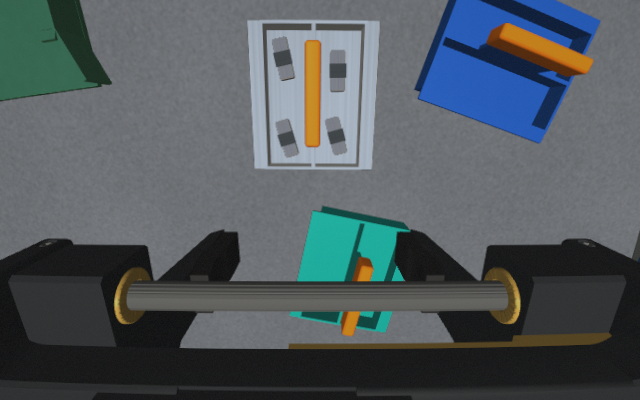

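The aluminium tray is centred at (313,95), bar and weights clear. The bar is at (0.490,-0.317), which agrees with the top camera. Grasp.

```bash
python3 -m handwheel '[{"x":0.03,"y":-0.0016,"z":0,"wx":0,"wy":0,"wz":0,"grip":0.07},{"x":0.03,"y":-0.0016,"z":0.02,"wx":0,"wy":0,"wz":0,"grip":0.06},{"x":0.0277,"y":-0.0016,"z":0.03,"wx":0,"wy":0,"wz":0,"grip":0.06},{"x":0,"y":0,"z":0.04,"wx":0,"wy":0,"wz":0,"grip":0.06},{"x":0,"y":0,"z":0.03,"wx":0,"wy":0,"wz":0,"grip":0.06},{"x":0,"y":0,"z":0.02,"wx":0,"wy":0,"wz":0,"grip":0.06},{"x":0,"y":0,"z":0.007,"wx":0,"wy":0,"wz":0,"grip":0.06},{"x":0,"y":0,"z":0,"wx":0,"wy":0,"wz":0,"grip":0.04}]' 30
python3 -m handwheel '[{"x":0,"y":0,"z":0,"wx":0,"wy":0,"wz":0,"grip":0.03},{"x":0,"y":0,"z":0,"wx":0,"wy":0,"wz":0,"grip":0.005},{"x":0,"y":0,"z":0,"wx":0,"wy":0,"wz":0,"grip":0.005},{"x":0,"y":0,"z":0,"wx":0,"wy":0,"wz":0,"grip":0.005},{"x":0,"y":0,"z":0,"wx":0,"wy":0,"wz":0,"grip":0.005},{"x":0,"y":0,"z":0,"wx":0,"wy":0,"wz":0,"grip":0.005}]' 40
```

```text
clock: 3.0
position: [0.4901, -0.3174, 0.052]
orientation: [1.0, -0.022, 0.0, 0.0]
contact_force: [-0.1, 0.0, 0.6]
finger_gap: 0.0521
gripper_force: 0.0
clock: 3.75
position: [0.4906, -0.317, 0.052]
orientation: [1.0, -0.022, 0.0, 0.0]
contact_force: [-0.5, -1.8, 2.3]
finger_gap: 0.0135
gripper_force: 40.0
```

```bash
python3 -m handwheel '[{"x":0,"y":0,"z":-0.01,"wx":0,"wy":0,"wz":0,"grip":0.005},{"x":0,"y":0,"z":-0.02,"wx":0,"wy":0,"wz":0,"grip":0.005},{"x":0,"y":0,"z":-0.02,"wx":0,"wy":0,"wz":0,"grip":0.005},{"x":0,"y":0,"z":-0.02,"wx":0,"wy":0,"wz":0,"grip":0.005},{"x":0,"y":0,"z":-0.01,"wx":0,"wy":0,"wz":-1.5,"grip":0.005},{"x":0,"y":0,"z":0,"wx":0,"wy":0,"wz":-2,"grip":0.005},{"x":0,"y":0,"z":0,"wx":0,"wy":0,"wz":-2,"grip":0.005}]' 40
python3 -m handwheel '[{"x":-0.0019,"y":-0.014,"z":0,"wx":0,"wy":0,"wz":0,"grip":0.005},{"x":-0.0019,"y":-0.024,"z":0,"wx":0,"wy":0,"wz":0,"grip":0.005},{"x":-0.0019,"y":-0.03,"z":0,"wx":0,"wy":0,"wz":0,"grip":0.005},{"x":-0.0019,"y":-0.03,"z":0,"wx":0,"wy":0,"wz":0,"grip":0.005},{"x":-0.0019,"y":-0.03,"z":0,"wx":0,"wy":0,"wz":0,"grip":0.005},{"x":-0.0019,"y":-0.03,"z":0,"wx":0,"wy":0,"wz":0,"grip":0.005},{"x":-0.0019,"y":-0.03,"z":0,"wx":0,"wy":0,"wz":0,"grip":0.005},{"x":-0.0019,"y":-0.03,"z":0,"wx":0,"wy":0,"wz":0,"grip":0.005},{"x":-0.0019,"y":-0.03,"z":0,"wx":0,"wy":0,"wz":0,"grip":0.005},{"x":-0.0019,"y":-0.03,"z":0,"wx":0,"wy":0,"wz":0,"grip":0.005},{"x":-0.0019,"y":-0.024,"z":0,"wx":0,"wy":0,"wz":0,"grip":0.005},{"x":-0.0019,"y":-0.0126,"z":0,"wx":0,"wy":0,"wz":0,"grip":0.005}]' 40
python3 -m handwheel '[{"x":0,"y":0,"z":0,"wx":0,"wy":0,"wz":0,"grip":0.005},{"x":0,"y":0,"z":0,"wx":0,"wy":0,"wz":0,"grip":0.005}]' 40
python3 look.py wr3
```

```text
clock: 4.62
position: [0.49, -0.3163, 0.1308]
orientation: [1.0, 0.027, -0.001, -0.001]
contact_force: [-0.3, -0.7, -6.8]
finger_gap: 0.0136
gripper_force: 40.0
clock: 6.12
position: [0.4504, -0.0022, 0.1316]
orientation: [1.0, 0.027, -0.0, -0.0]
contact_force: [0.6, -0.3, -6.2]
finger_gap: 0.0136
gripper_force: 40.0
clock: 6.38
position: [0.4514, -0.0042, 0.1318]
orientation: [1.0, 0.026, 0.0, 0.0]
contact_force: [-0.0, -0.3, -6.6]
finger_gap: 0.0137
gripper_force: 40.0
[ 0.45143796 -0.00424669  0.13177546] [9.99665407e-01 2.58654126e-02 1.54977491e-04 1.76745623e-04]
[ 302  174   31  107 3136]
[array([0.4829, 0.0082]), array([ 0.484 , -0.0126]), array([ 0.4005, -0.0182]), array([0.3993, 0.0051])]
[303 312  28  32 867]
[array([0.3699, 0.0032]), array([ 0.371 , -0.0185]), array([ 0.3401, -0.0206]), array([0.339 , 0.0021])]
```

View pics/wr3.png

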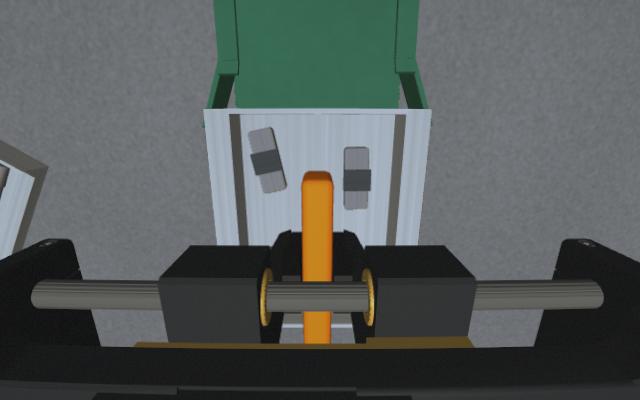

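The tray is held straight, front edge from (207,110) to (431,110), and the dock's lips are ahead at x≈237 and 396. I'll enlarge to measure the alignment.

```bash
python3 - <<'E'
import cv2
im=cv2.imread('pics/wr3.png')[0:130,195:445]
cv2.imwrite('pics/crop3.png',cv2.resize(im,None,fx=3.2,fy=3.2,interpolation=cv2.INTER_CUBIC))
E
```

```text
(no output)
```

View pics/crop3.png

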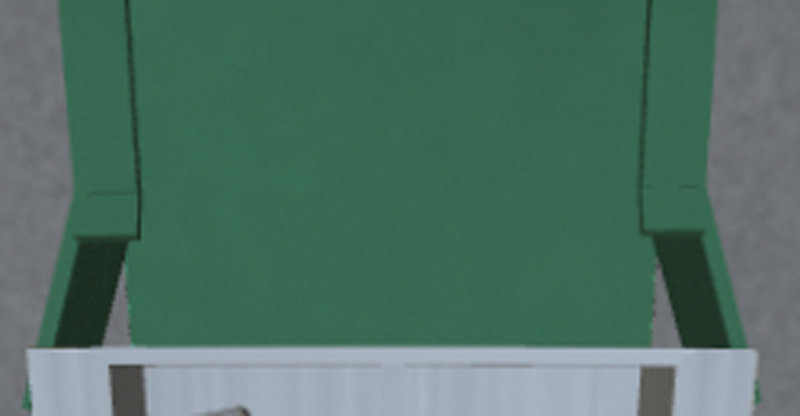

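```bash
python3 - <<'E'
from h import *
T=np.load('T.npy')
Ti=np.eye(4); s=state(); from scipy.spatial.transform import Rotation as R
Rt=R.from_quat(s['orientation']).as_matrix(); p0=s['position']
f=lambda x,y,z:w('wrist',(195+(x+.5)/3.2-.5,(y+.5)/3.2-.5),z,T)
for l,pts,z in [('lipL',[(127,0),(138,192)],.046),('lipR',[(651,0),(641,187)],.046),('outerL',[(60,0),(75,190)],.046),('outerR',[(717,0),(706,187)],.046),('tray',[(28,349),(757,349)],.108)]:
    a,b=[f(*p,z) for p in pts]
    print(l,a[:2].round(4),b[:2].round(4),'tool',(Rt.T@(a-p0))[:2].round(4),(Rt.T@(b-p0))[:2].round(4))
E
```

```text
lipL [0.5999 0.0629] [0.5601 0.061 ] tool [ 0.1516 -0.0596] [ 0.1118 -0.0597]
lipR [ 0.6059 -0.0538] [ 0.5672 -0.0561] tool [0.1517 0.0573] [0.1129 0.0576]
outerL [0.5993 0.078 ] [0.5598 0.0758] tool [ 0.1518 -0.0747] [ 0.1123 -0.0745]
outerR [ 0.6069 -0.0686] [ 0.5681 -0.0713] tool [0.1519 0.0721] [0.1131 0.0728]
tray [0.5232 0.0648] [ 0.5299 -0.065 ] tool [ 0.0751 -0.0654] [0.0752 0.0645]
```

```bash
python3 -m handwheel '[{"x":0,"y":-0.0008,"z":0.01,"wx":0,"wy":0,"wz":-0.2,"grip":0.005},{"x":0,"y":0,"z":0.02,"wx":0,"wy":0,"wz":0,"grip":0.005},{"x":0,"y":0,"z":0.02,"wx":0,"wy":0,"wz":0,"grip":0.005},{"x":0,"y":0,"z":0.012,"wx":0,"wy":0,"wz":0,"grip":0.005},{"x":0,"y":0,"z":0.007,"wx":0,"wy":0,"wz":0,"grip":0.005},{"x":0,"y":0,"z":0,"wx":0,"wy":0,"wz":0,"grip":0.005}]' 40
python3 -m handwheel '[{"x":0.008,"y":0,"z":0,"wx":0,"wy":0,"wz":0,"grip":0.005},{"x":0.012,"y":0,"z":0,"wx":0,"wy":0,"wz":0,"grip":0.005},{"x":0.012,"y":0,"z":0,"wx":0,"wy":0,"wz":0,"grip":0.005},{"x":0.012,"y":0,"z":0,"wx":0,"wy":0,"wz":0,"grip":0.005},{"x":0.012,"y":0,"z":0,"wx":0,"wy":0,"wz":0,"grip":0.005},{"x":0.004,"y":0,"z":0,"wx":0,"wy":0,"wz":0,"grip":0.005},{"x":0,"y":0,"z":0,"wx":0,"wy":0,"wz":0,"grip":0.005}]' 40
python3 look.py wr4
```

```text
clock: 7.18
position: [0.4512, -0.003, 0.0626]
orientation: [1.0, 0.028, -0.0, -0.0]
contact_force: [-0.8, 0.4, -6.0]
finger_gap: 0.0137
gripper_force: 40.0
clock: 8.05
position: [0.5111, 0.0005, 0.0626]
orientation: [1.0, 0.028, -0.0, -0.0]
contact_force: [-0.1, -0.2, -6.7]
finger_gap: 0.0135
gripper_force: 40.0
[0.51107797 0.00051793 0.06258249] [ 9.99611812e-01  2.78596730e-02 -2.44247428e-04 -6.31135596e-05]
[ 302  172   31  109 3180]
[array([0.5574, 0.0103]), array([ 0.5582, -0.0031]), array([ 0.5034, -0.007 ]), array([0.5026, 0.008 ])]
[303 312  28  32 867]
[array([0.4836, 0.0067]), array([ 0.4844, -0.0073]), array([ 0.4644, -0.0087]), array([0.4636, 0.0059])]
```

View pics/wr4.png

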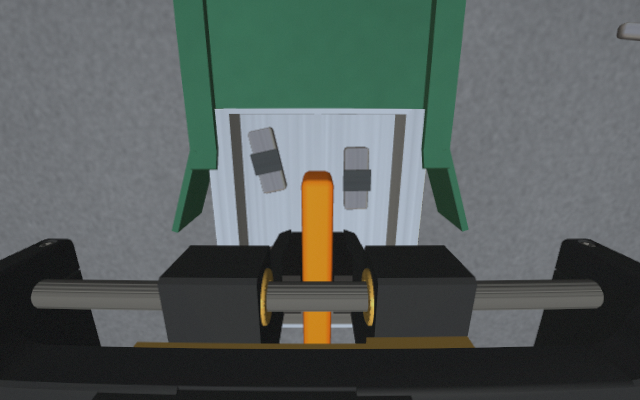

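The tray is entering with its flanges under both rails, symmetric (lips at 215 and 425), and there is no contact force. On inward.

```bash
python3 -m handwheel '[{"x":0.006,"y":0,"z":0,"wx":0,"wy":0,"wz":0,"grip":0.005},{"x":0.012,"y":0,"z":0,"wx":0,"wy":0,"wz":0,"grip":0.005},{"x":0.012,"y":0,"z":0,"wx":0,"wy":0,"wz":0,"grip":0.005},{"x":0.012,"y":0,"z":0,"wx":0,"wy":0,"wz":0,"grip":0.005},{"x":0.012,"y":0,"z":0,"wx":0,"wy":0,"wz":0,"grip":0.005},{"x":0.012,"y":0,"z":0,"wx":0,"wy":0,"wz":0,"grip":0.005},{"x":0.012,"y":0,"z":0,"wx":0,"wy":0,"wz":0,"grip":0.005},{"x":0.012,"y":0,"z":0,"wx":0,"wy":0,"wz":0,"grip":0.005},{"x":0.012,"y":0,"z":0,"wx":0,"wy":0,"wz":0,"grip":0.005},{"x":0.008,"y":0,"z":0,"wx":0,"wy":0,"wz":0,"grip":0.005},{"x":0.004,"y":0,"z":0.001,"wx":0,"wy":0,"wz":0,"grip":0.005},{"x":0,"y":0,"z":0.001,"wx":0,"wy":0,"wz":0,"grip":0.005}]' 40
python3 -m handwheel '[{"x":0.003,"y":0,"z":0,"wx":0,"wy":0,"wz":0,"grip":0.005},{"x":0.003,"y":0,"z":0,"wx":0,"wy":0,"wz":0,"grip":0.005},{"x":0,"y":0,"z":0,"wx":0,"wy":0,"wz":0,"grip":0.005}]' 40
```

```text
clock: 9.6
position: [0.6249, 0.0068, 0.0605]
orientation: [1.0, 0.028, -0.0, -0.0]
contact_force: [-0.3, -0.3, -6.1]
finger_gap: 0.0135
gripper_force: 40.0
clock: 9.98
position: [0.6311, 0.0071, 0.0608]
orientation: [1.0, 0.028, 0.0, 0.0]
contact_force: [-0.1, 0.8, -6.8]
finger_gap: 0.0134
gripper_force: 40.0
```

```bash
python3 -m handwheel '[{"x":0.002,"y":0,"z":0,"wx":0,"wy":0,"wz":0,"grip":0.005},{"x":0.002,"y":0,"z":0,"wx":0,"wy":0,"wz":0,"grip":0.005},{"x":0,"y":0,"z":0,"wx":0,"wy":0,"wz":0,"grip":0.005}]' 40
python3 -m handwheel '[{"x":0.0015,"y":0,"z":0,"wx":0,"wy":0,"wz":0,"grip":0.005},{"x":0,"y":0,"z":0,"wx":0,"wy":0,"wz":0,"grip":0.005}]' 40
python3 -m handwheel '[{"x":0.0015,"y":0,"z":0,"wx":0,"wy":0,"wz":0,"grip":0.005},{"x":0,"y":0,"z":0,"wx":0,"wy":0,"wz":0,"grip":0.005}]' 40
```

```text
clock: 10.35
position: [0.6351, 0.0073, 0.0607]
orientation: [1.0, 0.028, 0.0, -0.0]
contact_force: [0.2, -0.8, -5.8]
finger_gap: 0.0135
gripper_force: 40.0
clock: 10.6
position: [0.6365, 0.0074, 0.0608]
orientation: [1.0, 0.028, 0.0, 0.0]
contact_force: [0.6, -0.1, -6.9]
finger_gap: 0.0137
gripper_force: 40.0
clock: 10.85
position: [0.638, 0.0075, 0.0607]
orientation: [1.0, 0.028, -0.0, 0.0]
contact_force: [-0.1, 0.3, -7.4]
finger_gap: 0.0138
gripper_force: 40.0
```

```bash
python3 -m handwheel '[{"x":0.0015,"y":0,"z":0,"wx":0,"wy":0,"wz":0,"grip":0.005},{"x":0,"y":0,"z":0,"wx":0,"wy":0,"wz":0,"grip":0.005}]' 40
python3 -m handwheel '[{"x":0.001,"y":0,"z":0,"wx":0,"wy":0,"wz":0,"grip":0.005},{"x":0,"y":0,"z":0,"wx":0,"wy":0,"wz":0,"grip":0.005}]' 40
python3 -m handwheel '[{"x":0.001,"y":0,"z":0,"wx":0,"wy":0,"wz":0,"grip":0.005},{"x":0,"y":0,"z":0,"wx":0,"wy":0,"wz":0,"grip":0.005}]' 40
```

```text
clock: 11.1
position: [0.6386, 0.0074, 0.0606]
orientation: [1.0, 0.028, -0.001, 0.0]
contact_force: [-4.8, -1.2, -6.2]
finger_gap: 0.0137
gripper_force: 40.0
clock: 11.35
position: [0.6386, 0.0074, 0.0606]
orientation: [1.0, 0.028, -0.002, 0.0]
contact_force: [-9.9, -3.3, -1.3]
finger_gap: 0.0136
gripper_force: 40.0
clock: 11.6
position: [0.6387, 0.0074, 0.0607]
orientation: [1.0, 0.028, -0.004, 0.0]
contact_force: [-14.8, -3.7, 1.4]
finger_gap: 0.0138
gripper_force: 40.0
```

The stop is reached: the arm stalls at x=0.6386 with a 15 N reaction. I'll ease off, lower onto the floor, press lightly and open.

```bash
python3 -m handwheel '[{"x":-0.002,"y":0,"z":0,"wx":0,"wy":0,"wz":0,"grip":0.005},{"x":0,"y":0,"z":0.0006,"wx":0,"wy":0,"wz":0,"grip":0.005},{"x":0,"y":0,"z":0.0004,"wx":0,"wy":0,"wz":0,"grip":0.005},{"x":0.0015,"y":0,"z":0,"wx":0,"wy":0,"wz":0,"grip":0.005},{"x":0,"y":0,"z":0,"wx":0,"wy":0,"wz":0,"grip":0.005}]' 40
python3 -m handwheel '[{"x":0,"y":0,"z":0,"wx":0,"wy":0,"wz":0,"grip":0.02},{"x":0,"y":0,"z":0,"wx":0,"wy":0,"wz":0,"grip":0.035},{"x":0,"y":0,"z":0,"wx":0,"wy":0,"wz":0,"grip":0.05},{"x":0,"y":0,"z":0,"wx":0,"wy":0,"wz":0,"grip":0.05}]' 40
```

```text
clock: 12.22
position: [0.6385, 0.0075, 0.0601]
orientation: [1.0, 0.028, -0.003, 0.0]
contact_force: [-16.2, -3.1, 4.4]
finger_gap: 0.0135
gripper_force: 40.0
clock: 12.72
position: [0.6412, 0.0077, 0.0599]
orientation: [1.0, 0.028, 0.0, 0.0]
contact_force: [-0.0, -0.0, 0.1]
finger_gap: 0.0476
gripper_force: 0.0
```

```bash
python3 -m handwheel '[{"x":0,"y":0,"z":-0.015,"wx":0,"wy":0,"wz":0,"grip":0.05},{"x":0,"y":0,"z":-0.03,"wx":0,"wy":0,"wz":0,"grip":0.05},{"x":0,"y":0,"z":-0.04,"wx":0,"wy":0,"wz":0,"grip":0.05},{"x":-0.02,"y":0,"z":-0.04,"wx":0,"wy":0,"wz":0,"grip":0.05},{"x":-0.04,"y":0,"z":-0.02,"wx":0,"wy":0,"wz":0,"grip":0.05},{"x":-0.04,"y":0,"z":0,"wx":0,"wy":0,"wz":0,"grip":0.05},{"x":-0.03,"y":0,"z":0,"wx":0,"wy":0,"wz":0,"grip":0.05},{"x":0,"y":0,"z":0,"wx":0,"wy":0,"wz":0,"grip":0.05}]' 40
python3 look.py wr5; python3 - <<'E'
import cv2
im=cv2.imread('pics/wr5.png')[0:220,180:460]
cv2.imwrite('pics/crop5.png',cv2.resize(im,None,fx=2.7,fy=2.7,interpolation=cv2.INTER_CUBIC))
E
```

```text
clock: 13.72
position: [0.5101, 0.0005, 0.2063]
orientation: [1.0, 0.028, 0.001, 0.0]
contact_force: [0.5, 0.0, 0.1]
finger_gap: 0.0502
gripper_force: 0.0
[0.51013794 0.00051067 0.20627552] [9.99618197e-01 2.76183020e-02 8.09608810e-04 1.82591296e-04]
[ 309    0   16  101 1520]
[array([0.6743, 0.0166]), array([0.675 , 0.0042]), array([ 0.5954, -0.0007]), array([0.5946, 0.0127])]
```

View pics/crop5.png

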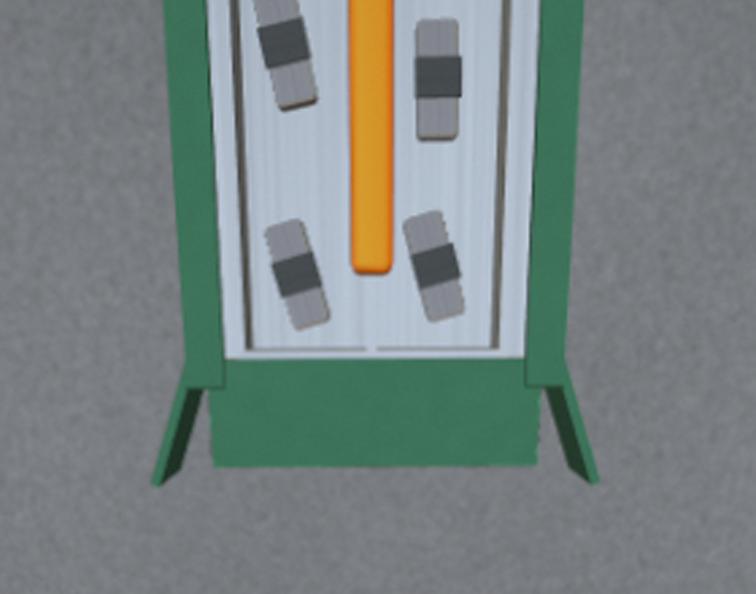

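The tray is seated with four weights in it, its end (crop y≈357) level with the front of the straight rails (y≈358). Checking the numbers.

```bash
python3 - <<'E'
from h import *
T=np.load('T.npy'); s=state(); from scipy.spatial.transform import Rotation as R
Rt=R.from_quat(s['orientation']).as_matrix()
f=lambda x,y,z:(Rt.T@(w('wrist',(180+(x+.5)/2.7-.5,(y+.5)/2.7-.5),z,T)-s['position']))[:2].round(4)
print('tray end',f(226,358,.036),f(523,357,.036),'crease',f(190,361,.046),f(563,357,.046),'apron',f(212,466,.008),f(537,464,.008),'lip in',f(223,358,.046),f(526,357,.046))
c=camera('top'); cv2.imwrite('pics/top2.png',c[100:300,120:520].repeat(2,0).repeat(2,1))
E
```

```text
tray end [ 0.0527 -0.0586] [0.0531 0.0605] crease [ 0.0522 -0.0709] [0.0537 0.0741] apron [ 0.0033 -0.0725] [0.0042 0.0748] lip in [ 0.0533 -0.058 ] [0.0537 0.0597]
```

View pics/top2.png

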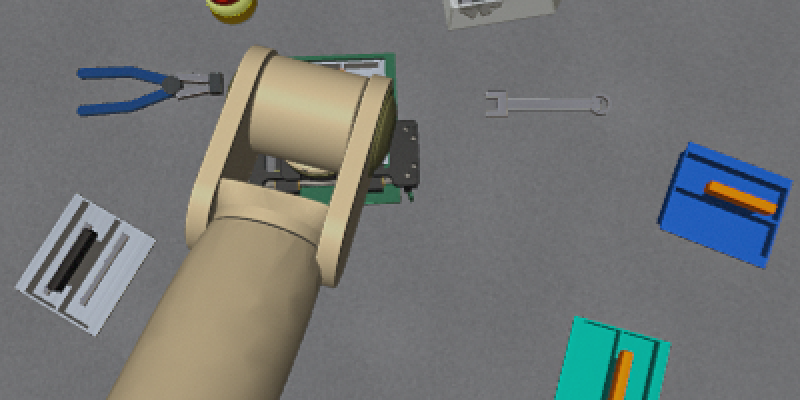

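The tray end is 49 mm in from the apron edge (nominal 50, within measuring error) and was released while pressed on the stop. The top view shows the other tray, pliers, wrench and look-alikes where they were. Handing in.

```bash
python3 -c "
from station import *
print(finish_job())"
```

```text
the job is handed in; nothing more can be done
None
```

The weights tray is in the green dock, pushed against the back stop with its flanges under the rails and let go, all four weights still in it; nothing else was moved, and I handed the job in at about 14 s.

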